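# Set the flat lap's speed sleeve to 7 and start it

## Task

Turn the black clicking sleeve of the speed regulator until its pointer clicks into place at 7 on the scale (the second tick past the long 5 tick). Only when it stands at 7, twist the wing knob of the start switch clockwise to its stop and let it spring back by itself. Leave the tray, bottle, cut stone and brush where they are.

Things in the scene. Friction and masses are not known exactly. Their poses are not given: they have to be found in the camera images.
- regulator: Speed regulator, fixed: grey housing 160 x 160 mm, 57 mm high, white round scale plate on it (148 mm across, top z = 60 mm). Origin: centre of its underside, on the sleeve's axis; z up. Place and yaw vary; it may be left or right of the switch. Ten black ticks for values 0 to 9, growing clockwise seen from above: value k at azimuth 1.8 - 0.4 k rad (counterclockwise from the body's +x)
- sleeve (a joint): Turn of the black ribbed sleeve (94 mm across, z = 61 to 86 mm), rad: 0.4 x the value shown, growing clockwise from above; 2.8 at value 7; range -0.06 to 3.66. Starts at value 0 to 5, sometimes between clicks. A spring click holds it at each value: past half way it snaps to the next; about 0.15 N m (5 N at the pin) pushes it out. Pointer: short white line at its rim beside the pin
- pin_top (a point): Top centre of the upright steel pin on the sleeve: 12 mm across, z = 86 to 122 mm, 35 mm from the sleeve's axis. Pushing it sideways round the axis turns the sleeve. Pin and pointer lie at azimuth 1.8 - joint value in the regulator's frame
- tick_seven (a point): Middle of the tick for value 7 on the scale plate, 57 mm from the sleeve's axis. Ticks 0 and 5 are long (21 mm), the others short (11 mm); a black dot lies just before tick 0, on the side away from 1
- switch_box: Start switch, fixed to the bench: grey box 90 x 90 mm, 57 mm high, with a round aluminium plate (top at z = 60 mm). Origin: centre of its underside, under the knob's axis; z up. Its place and yaw vary. Beyond both controls, from about x = 0.73 m on, stands the fixed flat lap they drive (up to 215 mm high); it is not handled
- start_knob (a joint): Turn of the black wing knob on the start switch, rad: 0 at rest, grows clockwise from above to the hard stop at 0.9. A spring (0.04 N m at rest, 0.14 N m at the stop) drives it back to 0 when let go
- knob_grip (a point): Point on the knob's upright axis at half the height of its wing, z = 87 mm. The wing is a bar 46 mm long, 13 mm thick, from z = 69 to 99 mm, over a disc 48 mm across; at rest it lies along the switch box's x axis, and it turns with the knob
- tray: Loose white open tray 170 x 200 x 60 mm, origin centre of its underside; leave alone
- bottle: Loose white bottle, 60 mm across, 170 mm tall, origin centre of its underside; leave alone
- cabochon: Loose domed cut stone, 44 mm across, 15 mm high, origin centre of its underside; leave alone
- brush: Loose hand brush 200 mm long, 20 mm thick, lying along its x axis, origin at its middle on the bench; leave alone
Not all that is in view belongs to the job. Leave any yellow look-alike of the switch_box alone.

How it is judged:
By the outcome, as a careful person would: the job done as asked, in the order asked, and still so for the second after the job is handed in, with the robot touching nothing.
It also fails if it takes over 64 s, if anything falls off the work surface, if the arm or the gripper's body presses on something with over 40 N, if the wrist force passes 120 N, or if a joint passes its speed limit or range.

## Robot

A 6-joint arm with a two-finger parallel gripper is mounted at the origin on the work surface. World frame = base frame: x ahead of the robot, y to its left, z up, the work surface at z = 0. Lengths are in m, angles in rad, forces in N, time in s.
With the tool pointing down it reaches from about 0.225 to 0.875 m from the base axis. Payload 3.4 kg.
Tool frame: the origin (TCP) lies between the finger pads; the fingertips stand 11 mm ahead of it and the grasp point (between the pads) lies 8 mm behind it; x points along the fingers, y is the direction in which the jaws open and shut, and the axes are right-handed (so a half turn about x gives the same grasp; the last joint's range is limited). The gripper opens to 85 mm and grips with 20 to 120 N. Pads are 22 mm wide; open, the fingers measure 114 mm over their backs; the gripper's body (76 mm by 85 mm) begins 54 mm behind the grasp point. The pads swing forward as they close: fully open they stand 13 mm farther back than shut.
Start: joints at [-1.466, 0.276, 1.505, -0, 1.361, -0.121], TCP at [0.129, -0.56, 0.242] pointing down, gripper open.
Joint ranges: [-2.89, 2.89], [-0.75, 2.08], [0.22, 2.7], [-1.18, 4.32], [0.11, 2.71], [-2.7, 2.7]. Speed limits (rad/s): [2.57, 2.57, 3.14, 3.14, 3.14, 3.14].

## Interface

Orientations are given as [roll, pitch, yaw] about the fixed x, y, z axes, in that order (R = Rz(yaw) Ry(pitch) Rx(roll)).
In Python, from station import sensors, cams, finish_job gives the robot as it stands.
- The arm moves only by the tool drive_tool, never from a script. Its argument "rows" is a list of rows, each an object of numbers: "tx", "ty", "tz": the shift along the tool's x, y, z in m; "yaw": the turn about the tool's x in degrees; "jaw": the closure, from -1 (fully open) to 1 (shut). A call has 1 to 20 rows; each row shifts and turns the commanded pose from where the row before left it, along the tool's axes as they then stand; what a row does not reach is not made up. A row lasts 1/8 s, in which the tool goes at most 62.5 mm and 10.7 degrees, less where a joint would pass 70% of its speed; a pose out of reach is approached as far as the arm can. A call with a gripper value outside its range is refused whole. The fingers move at their own pace and stop on an object; "newtons" is the grip in N (left out, the last holds). Time passes only in rows, so rows that do not move let the fingers close. It gives the time, the measured TCP pose, the force and the opening at its end, in the units of the state.
- sensors.observe(): the state, without advancing time (a new reading comes with each control period).
- cams.get_image(name): name is "scene" or "side" or "wrist"; returns a dict with "pixels" (420x560x3 uint8, red, green, blue), "fx", "fy", "cx", "cy" (pixels), "origin" and "attitude" of the camera in the world. Camera axes: x right, y down, z forward; pixel columns grow to the right and rows downward; lengths in m; the calibration is good to about 2 mm. The wrist camera is an equidistant fisheye: a pixel r from the principal point sees the ray r / f radians off the axis. A picture is of the moment at which its call begins. There is no depth.
- finish_job(): hands the job in, once; it reports no verdict.
The state is a dict: "t": time; "q": joint angles; "joint_vel": joint speeds; "effort": joint torques, N m; "tcp_pos": TCP position; "tcp_rot": TCP orientation; "force": force on the tool from outside, world axes, zero at the start; "torque": the same for the moment, N m; "gripper_width": opening from 0.0 (shut) to 1.0 (fully open).
Only numpy, scipy, OpenCV 4.12 (cv2) and the standard library are available. Lean on these libraries where they do the work, as an engineer would, in place of code of your own. Each camera call takes 0.05 s, during which the arm holds its last target.

## Working session

There is one attempt and no reset: what is moved stays moved. The work goes in short steps, Python scripts to look and compute and a tool call to move; the robot and the scene stay as the last step left them, time stands still between calls to the robot, and variables do not carry over. Pictures are saved under pics/ and viewed, and the job is handed in when it is done.

Besides the shell and the picture viewer there is one more tool, called after ">>>" in YAML: its name, and indented under it one key for each argument. drive_tool: Moves the arm, as the interface text tells. Its arguments: {"type":"object","properties":{"rows":{"type":"array"},"newtons":{"type":"number"}},"required":["rows"]}

```bash
mkdir -p pics; python3 - <<'E'
from station import sensors, cams
import cv2,pickle
s=sensors.observe(); print({k:(s[k]) for k in ("t","tcp_pos","tcp_rot","gripper_width")})
d={}
for n in ("scene","side","wrist"):
    i=cams.get_image(n); d[n]=i; cv2.imwrite(f"pics/{n}0.png",i["pixels"][:,:,::-1]); print(n,[i[k] for k in("fx","fy","cx","cy","origin","attitude")])
pickle.dump(d,open("c0.pkl","wb"))
E
```

```text
{'t': 0.0, 'tcp_pos': array([ 0.1286508 , -0.55988348,  0.24142283]), 'tcp_rot': array([-1.6747533 ,  1.56891393,  1.69262775]), 'gripper_width': 0.9997908064403951}
scene [461.7236725511578, 461.7236725511578, 275.2545343758356, 207.72037228874873, array([1.16408682, 0.47576944, 1.10544065]), array([-2.42763912,  0.01477051,  2.16610269])]
side [419.98628659151063, 419.98628659151063, 276.4486168984179, 204.7289644931393, array([-0.20862041,  0.80824119,  0.71190538]), array([-2.08226941, -0.00729667, -2.48720846])]
wrist [325.19226210127806, 325.19226210127806, 283.5497525470264, 212.09658925704736, array([ 0.20794055, -0.54221808,  0.3741255 ]), array([ 2.81562293e+00,  1.43586886e-03, -1.34380596e+00])]
```

View pics/scene0.png

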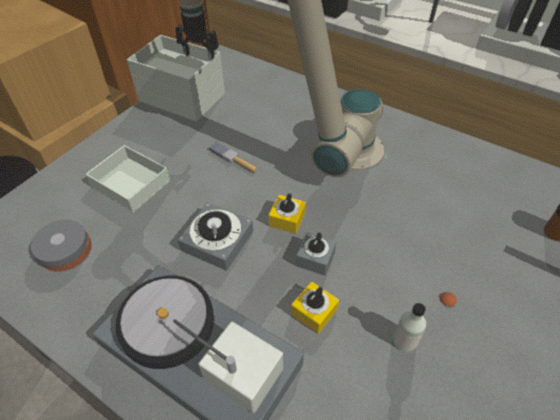

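View pics/side0.png

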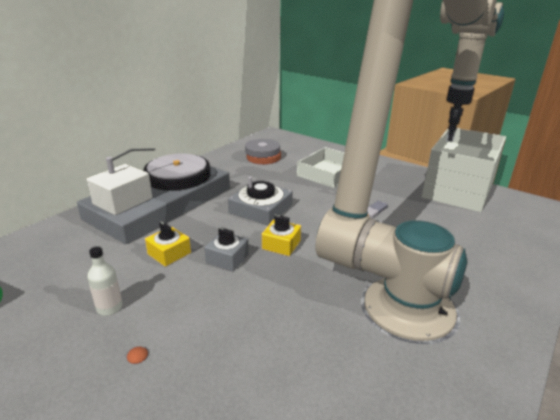

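View pics/wrist0.png

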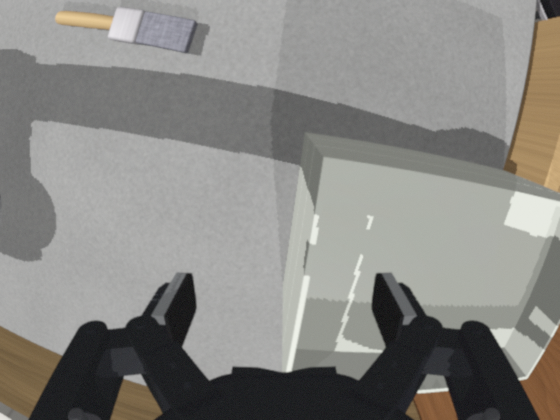

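The grey switch is at scene (317,250). The yellow look-alikes are at (287,212) and (316,305), so grey fits the description. The regulator is at (217,233). I'll check this in enlarged crops.

```bash
cat > h.py <<'E'
import numpy as np,cv2
from scipy.spatial.transform import Rotation as R
def Rm(c): return R.from_euler('xyz',c["attitude"]).as_matrix()
def bp(c,u,v,z):
    d=np.array([(u-c["cx"])/c["fx"],(v-c["cy"])/c["fy"],1.]); d=Rm(c)@d
    o=np.array(c["origin"]); return o+d*(z-o[2])/d[2]
def wbp(c,u,v,z):
    dx,dy=u-c["cx"],v-c["cy"]; r=np.hypot(dx,dy); th=r/c["fx"]
    d=Rm(c)@np.array([np.sin(th)*dx/r,np.sin(th)*dy/r,np.cos(th)]); o=np.array(c["origin"]); return o+d*(z-o[2])/d[2]
def pr(c,p):
    q=Rm(c).T@(np.asarray(p)-c["origin"]); return c["cx"]+c["fx"]*q[0]/q[2],c["cy"]+c["fy"]*q[1]/q[2]
def wpr(c,p):
    q=Rm(c).T@(np.asarray(p)-c["origin"]); r=np.hypot(q[0],q[1]); th=np.arctan2(r,q[2])*c["fx"]; return c["cx"]+th*q[0]/r,c["cy"]+th*q[1]/r
E
python3 - <<'E'
import pickle; from h import *
d=pickle.load(open("c0.pkl","rb"))
i=d["scene"]["pixels"][:,:,::-1]
a=cv2.resize(i[190:280,170:350],(800,400),interpolation=cv2.INTER_CUBIC)
cv2.imwrite("pics/crop_s.png",a)
i=d["side"]["pixels"][:,:,::-1]
cv2.imwrite("pics/crop_d.png",cv2.resize(i[160:280,140:320],(800,533),interpolation=cv2.INTER_CUBIC))
s=d["scene"]
print("reg",bp(s,216,228,.06),"sw",bp(s,317,248,.06),"bottle",bp(s,405,345,0),"cab",bp(s,449,300,0))
d2=d["side"]; print("reg",bp(d2,261,192,.08),"sw",bp(d2,227,242,.06))
E
```

```text
reg [ 0.58129961 -0.14467131  0.06      ] sw [0.48152736 0.13507542 0.06      ] bottle [0.57829636 0.45239884 0.        ] cab [0.39488316 0.49830785 0.        ]
reg [ 0.56379921 -0.12377953  0.08      ] sw [0.47403389 0.13269935 0.06      ]
```

View pics/crop_s.png

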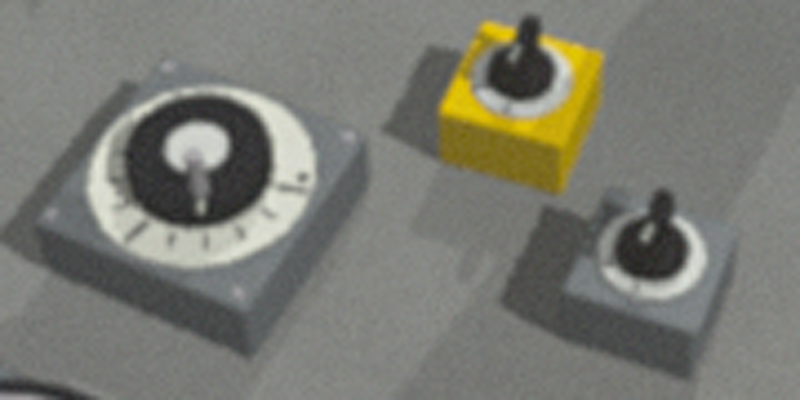

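View pics/crop_d.png

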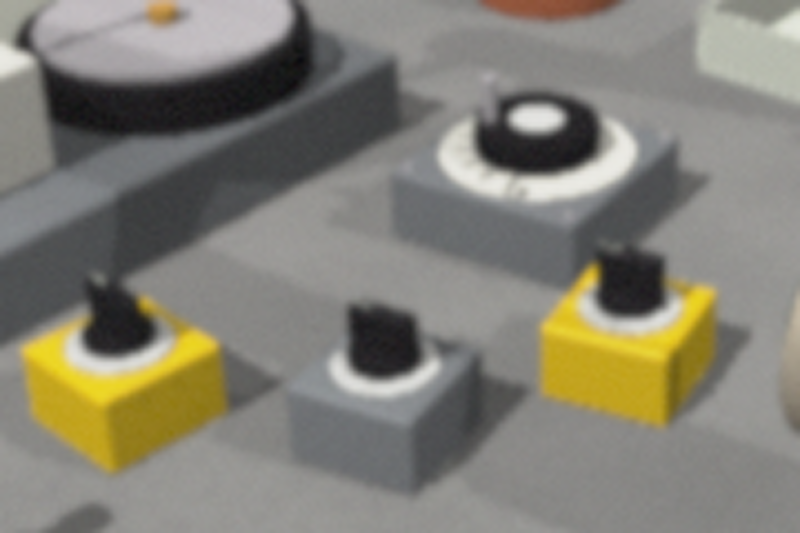

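```bash
cat >> h.py <<'E'
def td(s,target):
    M=R.from_euler('xyz',s["tcp_rot"]).as_matrix(); return M.T@(np.asarray(target)-s["tcp_pos"]), M
E
python3 - <<'E'
from h import *; from station import sensors
s=sensors.observe(); print(td(s,[.48,-.14,.34]))
E
```

```text
(array([-0.09783262, -0.33082893, -0.43644137]), array([[-1.72867905e-04,  2.23923321e-01, -9.74606750e-01],
       [ 1.43944952e-03, -9.74605699e-01, -2.23923335e-01],
       [-9.99998949e-01, -1.44160638e-03, -1.53848272e-04]]))
```

>>> drive_tool:
  rows:
    - {"tx": -0.05}
    - {"tx": -0.05}
    - {"ty": -0.03,"tz": -0.04}
    - {"ty": -0.03,"tz": -0.04}
    - {"ty": -0.03,"tz": -0.04}
    - {"ty": -0.03,"tz": -0.04}
    - {"ty": -0.03,"tz": -0.04}
    - {"ty": -0.03,"tz": -0.04}
    - {"ty": -0.03,"tz": -0.04}
    - {"ty": -0.03,"tz": -0.04}
    - {"ty": -0.03,"tz": -0.04}
    - {"ty": -0.03,"tz": -0.035}
    - {"ty": -0.03,"tz": -0.035}
    - {}
    - {}

```text
invalid input at $.rows[0]: expected keys tx, ty, tz, yaw, jaw
```

```bash
python3 - <<'E'
from h import *; from station import sensors,cams; import pickle
s=sensors.observe(); print(s["t"],s["tcp_pos"],s["q"])
c=cams.get_image("wrist"); pickle.dump(c,open("w1.pkl","wb")); cv2.imwrite("pics/w1.png",c["pixels"][:,:,::-1]); print(c["origin"])
E
```

```text
0.15 [ 0.12870469 -0.56001634  0.24162341] [-1.46595471e+00  2.76478146e-01  1.50583933e+00 -2.17591667e-05
  1.36072481e+00 -1.20992121e-01]
[ 0.20794515 -0.54226278  0.374237  ]
```

View pics/w1.png

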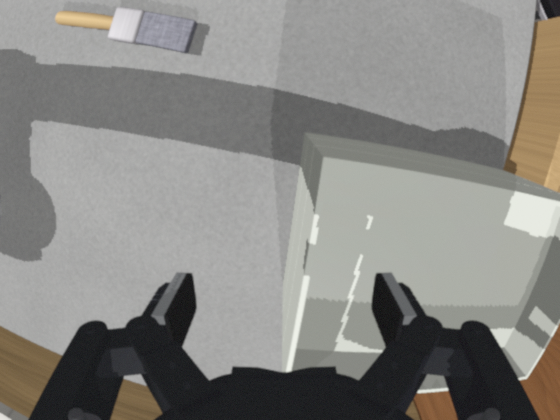

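>>> drive_tool:
  rows:
    - {"tx": -0.05,"ty": 0,"tz": 0,"yaw": 0,"jaw": -1}
    - {"tx": -0.05,"ty": 0,"tz": 0,"yaw": 0,"jaw": -1}
    - {"tx": 0,"ty": -0.03,"tz": -0.04,"yaw": 0,"jaw": -1}
    - {"tx": 0,"ty": -0.03,"tz": -0.04,"yaw": 0,"jaw": -1}
    - {"tx": 0,"ty": -0.03,"tz": -0.04,"yaw": 0,"jaw": -1}
    - {"tx": 0,"ty": -0.03,"tz": -0.04,"yaw": 0,"jaw": -1}
    - {"tx": 0,"ty": -0.03,"tz": -0.04,"yaw": 0,"jaw": -1}
    - {"tx": 0,"ty": -0.03,"tz": -0.04,"yaw": 0,"jaw": -1}
    - {"tx": 0,"ty": -0.03,"tz": -0.04,"yaw": 0,"jaw": -1}
    - {"tx": 0,"ty": -0.03,"tz": -0.04,"yaw": 0,"jaw": -1}
    - {"tx": 0,"ty": -0.03,"tz": -0.04,"yaw": 0,"jaw": -1}
    - {"tx": 0,"ty": -0.03,"tz": -0.035,"yaw": 0,"jaw": -1}
    - {"tx": 0,"ty": -0.03,"tz": -0.035,"yaw": 0,"jaw": -1}
    - {"tx": 0,"ty": 0,"tz": 0,"yaw": 0,"jaw": -1}
    - {"tx": 0,"ty": 0,"tz": 0,"yaw": 0,"jaw": -1}

```text
t: 2.08
tcp_pos: [0.4736, -0.1427, 0.3421]
tcp_rot: [0.367, 1.57, -2.549]
force: [-0.2, -0.6, -0.6]
gripper_width: 1.003
```

```bash
python3 - <<'E'
from h import *; from station import sensors,cams; import pickle
s=sensors.observe(); print(s["t"],s["tcp_pos"],s["q"])
c=cams.get_image("wrist"); pickle.dump(c,open("w1.pkl","wb")); cv2.imwrite("pics/w1b.png",c["pixels"][:,:,::-1]); print(c["origin"])
E
```

```text
2.075 [ 0.47357551 -0.14272905  0.34208742] [-4.32801903e-01  1.11207874e-01  1.47533475e+00 -9.71697915e-04
  1.55563894e+00  9.11681057e-01]
[ 0.55293001 -0.1246565   0.47456105]
```

View pics/w1b.png

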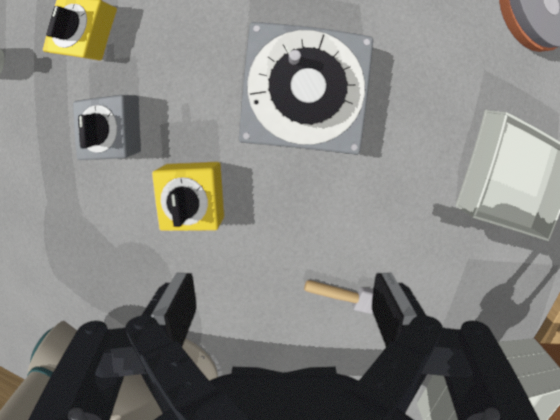

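```bash
python3 - <<'E'
from h import *; import pickle
c=pickle.load(open("w1.pkl","rb")); i=c["pixels"][:,:,::-1]
a=cv2.resize(i[15:160,235:380],(580,580),interpolation=cv2.INTER_CUBIC); cv2.imwrite("pics/w1reg.png",a)
a=cv2.resize(i[80:170,60:150],(540,540),interpolation=cv2.INTER_CUBIC); cv2.imwrite("pics/w1sw.png",a)
E
```

```text
(no output)
```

View pics/w1reg.png

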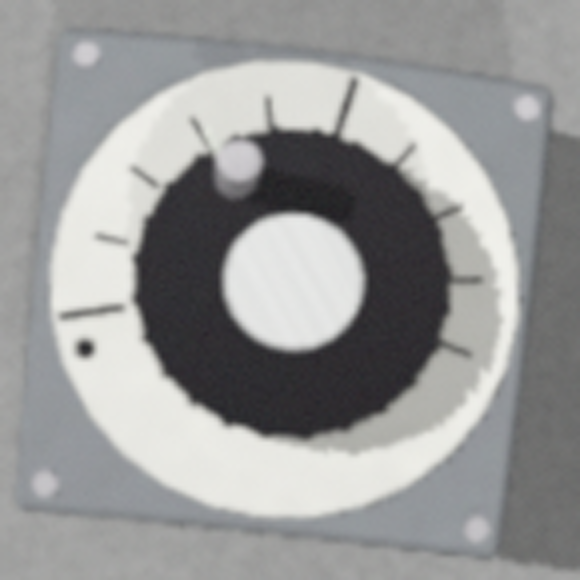

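View pics/w1sw.png

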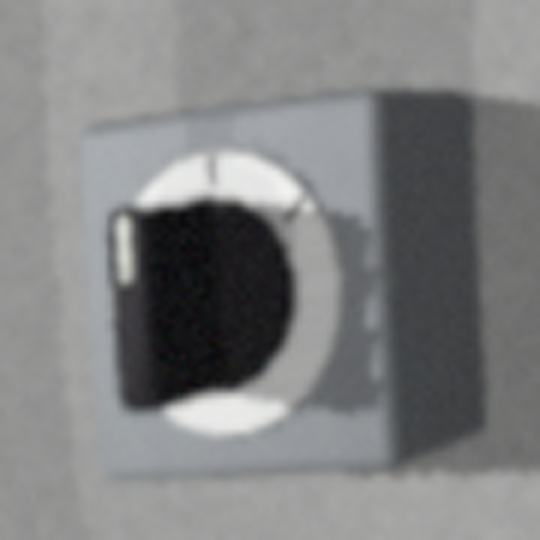

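```bash
python3 - <<'E'
from h import *; import pickle
from scipy.optimize import least_squares
c=pickle.load(open("w1.pkl","rb"))
f=lambda x,y,z:wbp(c,235+(x+.5)/4-.5,15+(y+.5)/4-.5,z)
# ticks: mid points
T={0:(92,312),1:(111,239),2:(145,177),3:(203,133),4:(270,113),5:(346,108),6:(405,156),7:(447,213),8:(465,279),9:(455,350)}
P={k:f(*v,.06)[:2] for k,v in T.items()}
ks=sorted(P); A=np.array([P[k] for k in ks])
def res(p):
    a=p[2]+1.8-.4*np.array(ks); d=A-p[:2]; r=np.hypot(*d.T)
    # angular residual
    return np.r_[(d[:,1]*np.cos(a)-d[:,0]*np.sin(a))]*1
    
out=least_squares(lambda p:np.r_[res(p),0],[.58,-.14,0]); print(out.x,res(out.x)*1e3)
# use plate edges too
E=[f(*v,.06)[:2] for v in [(285,60),(50,278),(518,310),(283,517),(120,125),(450,120)]]
print("plate",cv2.minEnclosingCircle(np.float32(E)))
cap=f(294,282,.086); print("cap",cap)
d=A-out.x[:2]; print(np.hypot(*d.T))
pin=f(239,158,.122); print("pin",pin)
for cen in (out.x[:2],cap[:2]):
    v=pin[:2]-cen; print(np.hypot(*v),"value",((1.8-(np.arctan2(v[1],v[0])-out.x[2]))%(2*np.pi))/.4)
g=lambda x,y,z:wbp(c,60+(x+.5)/6-.5,80+(y+.5)/6-.5,z)
print("tops", g(85,130,.057),g(375,95,.057),g(395,465,.057),g(107,475,.057))
print("wing top ends",g(125,208,.099),g(140,408,.099)); print("marker",g(125,215,.099),g(125,282,.099))
M=R.from_euler('xyz',c["attitude"]).as_matrix()
E
```

```text
[ 0.58387854 -0.14729078  0.12802739] [ 0.10630891  0.05912944  0.13770621 -0.4439705   0.03934944  0.05301385
  0.0094039   0.05183909  0.43533594 -0.46584122]
plate ((0.5850556492805481, -0.1476222574710846), 0.07503067702054977)
cap [ 0.58368767 -0.14726007  0.086     ]
[0.06172438 0.05720303 0.05671307 0.05609214 0.05654233 0.06135267
 0.05698151 0.05633242 0.05636139 0.05650269]
pin [ 0.61052075 -0.12326215  0.122     ]
0.035877321047992364 value 2.9854079961175315
0.0359988099636033 value 2.995869263348804
tops [0.51202044 0.17894662 0.057     ] [0.52903552 0.09571496 0.057     ] [0.4442576  0.07736976 0.057     ] [0.42746222 0.16171311 0.057     ]
wing top ends [0.50022335 0.13434325 0.099     ] [0.45670894 0.12477747 0.099     ]
marker [0.49869467 0.13412075 0.099     ] [0.48401595 0.13212563 0.099     ]
```

>>> drive_tool:
  rows:
    - {"tx": 0,"ty": 0,"tz": 0,"yaw": -9.6,"jaw": -1}
    - {"tx": 0,"ty": 0,"tz": 0,"yaw": -9.6,"jaw": -1}
    - {"tx": 0,"ty": 0,"tz": 0,"yaw": -9.6,"jaw": -1}
    - {"tx": 0,"ty": 0.026,"tz": -0.038,"yaw": 0,"jaw": -1}
    - {"tx": 0,"ty": 0.025,"tz": -0.038,"yaw": 0,"jaw": -1}
    - {"tx": 0,"ty": 0.026,"tz": -0.038,"yaw": 0,"jaw": -1}
    - {"tx": 0.05,"ty": 0,"tz": 0,"yaw": 0,"jaw": -1}
    - {"tx": 0.05,"ty": 0,"tz": 0,"yaw": 0,"jaw": -1}
    - {"tx": 0.05,"ty": 0,"tz": 0,"yaw": 0,"jaw": -1}
    - {"tx": 0,"ty": 0,"tz": 0,"yaw": 0,"jaw": -1}
    - {"tx": 0,"ty": 0,"tz": 0,"yaw": 0,"jaw": -1}

```text
t: 3.5
tcp_pos: [0.6112, -0.1255, 0.1943]
tcp_rot: [2.024, 1.568, -0.391]
force: [1.0, -1.1, 0.3]
gripper_width: 0.998
```

```bash
python3 - <<'E'
from h import *; from station import sensors,cams; import pickle
s=sensors.observe(); print(s["t"],s["tcp_pos"],s["q"])
t,M=td(s,[.6099,-.1240,.103]); print(t, "y az",np.arctan2(M[1,1],M[0,1]))
c=cams.get_image("wrist"); cv2.imwrite("pics/w2.png",c["pixels"][:,:,::-1])
E
```

```text
3.5 [ 0.61122159 -0.12552435  0.19432036] [-3.13861753e-01  3.75804406e-01  1.47580466e+00 -2.57521640e-04
  1.28676907e+00  5.29958802e-01]
[ 0.09131408 -0.00228202  0.00010311] y az -0.8437508338440481
```

View pics/w2.png

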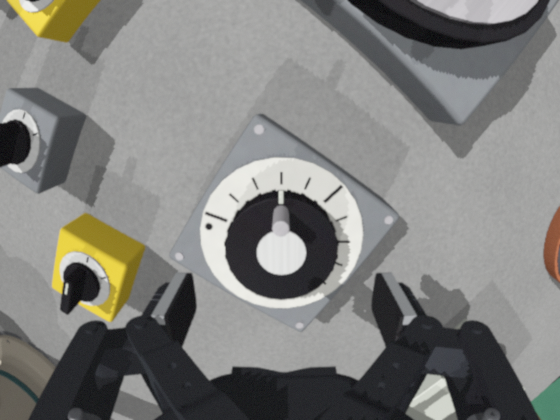

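The pin top is at (281,216), centred between the pads, and the pointer is at tick 3. I'll descend and grip.

>>> drive_tool:
  rows:
    - {"tx": 0.046,"ty": -0.002,"tz": 0,"yaw": 0,"jaw": -1}
    - {"tx": 0.044,"ty": 0,"tz": 0,"yaw": 0,"jaw": -1}
    - {"tx": 0,"ty": 0,"tz": 0,"yaw": 0,"jaw": 1}
    - {"tx": 0,"ty": 0,"tz": 0,"yaw": 0,"jaw": 1}
    - {"tx": 0,"ty": 0,"tz": 0,"yaw": 0,"jaw": 1}
    - {"tx": 0,"ty": 0,"tz": 0,"yaw": 0,"jaw": 1}
    - {"tx": 0,"ty": 0,"tz": 0,"yaw": 0,"jaw": 1}
    - {"tx": 0,"ty": 0,"tz": 0,"yaw": 0,"jaw": 1}
    - {"tx": 0,"ty": 0,"tz": 0,"yaw": 0,"jaw": 1}
    - {"tx": 0,"ty": 0,"tz": 0,"yaw": 0,"jaw": 1}
  newtons: 25

```text
t: 4.8
tcp_pos: [0.6105, -0.1234, 0.1042]
tcp_rot: [2.0, 1.566, -0.413]
force: [1.3, -0.6, 5.8]
gripper_width: 0.13
```

```bash
python3 - <<'E'
from h import *; from station import sensors,cams; import pickle
s=sensors.observe(); print(s["t"],s["tcp_pos"],s["force"],s["gripper_width"],s["q"])
t,M=td(s,[.6099,-.1240,.103]); print(t, "y az",np.arctan2(M[1,1],M[0,1]))
c=cams.get_image("wrist"); cv2.imwrite("pics/w3.png",c["pixels"][:,:,::-1])
E
```

```text
4.8 [ 0.61048738 -0.12336813  0.10420272] [ 1.28570767 -0.59485941  5.83005064] 0.13022422281365315 [-3.10790083e-01  4.45387950e-01  1.60349992e+00 -5.24076328e-04
  1.08819847e+00  5.31804877e-01]
[1.20141675e-03 7.55346211e-05 8.61218841e-04] y az -0.8423566729967288
```

View pics/w3.png

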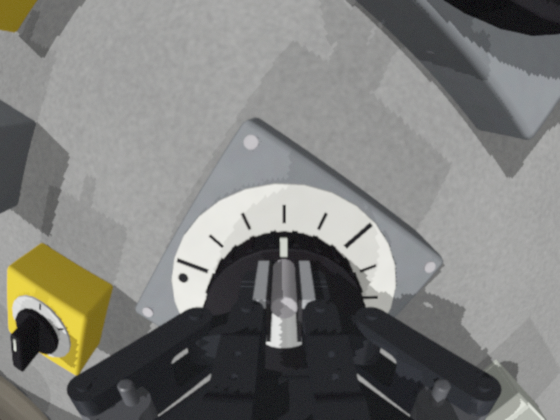

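>>> drive_tool:
  rows:
    - {"tx": 0,"ty": 0.00465,"tz": 0.0003,"yaw": 7.64,"jaw": 1}
    - {"tx": 0,"ty": 0.00465,"tz": 0.0003,"yaw": 7.64,"jaw": 1}
    - {"tx": 0,"ty": 0.00465,"tz": 0.0003,"yaw": 7.64,"jaw": 1}
    - {"tx": 0,"ty": 0.00465,"tz": 0.0003,"yaw": 7.64,"jaw": 1}
    - {"tx": 0,"ty": 0.00465,"tz": 0.0003,"yaw": 7.64,"jaw": 1}
    - {"tx": 0,"ty": 0.00465,"tz": 0.0003,"yaw": 7.64,"jaw": 1}
    - {"tx": 0,"ty": 0,"tz": 0,"yaw": 0,"jaw": 1}
    - {"tx": 0,"ty": 0,"tz": 0,"yaw": 0,"jaw": 1}

```text
t: 5.85
tcp_pos: [0.6192, -0.1488, 0.1042]
tcp_rot: [2.943, 1.567, -0.27]
force: [0.3, -0.5, 6.7]
gripper_width: 0.129
```

```bash
python3 - <<'E'
from h import *; from station import sensors,cams; import pickle
s=sensors.observe(); print(s["t"],s["tcp_pos"],s["force"],s["gripper_width"],s["q"])
C=np.array([.5838,-.1473]); v=s["tcp_pos"][:2]-C; print(np.hypot(*v),(1.928-np.arctan2(v[1],v[0]))/.4)
t,M=td(s,[.6099,-.1240,.103]); print("y az",np.arctan2(M[1,1],M[0,1]))
E
```

```text
5.85 [ 0.61921068 -0.14875949  0.10418873] [ 0.27119703 -0.49250588  6.70018968] 0.1287602215667448 [-3.45134531e-01  4.64125428e-01  1.56990453e+00  3.36654289e-04
  1.10356490e+00  1.29743909e+00]
0.035440748582659984 4.922982072474489
y az -1.6427262053273732
```

>>> drive_tool:
  rows:
    - {"tx": 0,"ty": 0.0049,"tz": 0.0003,"yaw": 7.64,"jaw": 1}
    - {"tx": 0,"ty": 0.0048,"tz": 0.0003,"yaw": 7.64,"jaw": 1}
    - {"tx": 0,"ty": 0.0048,"tz": 0.0003,"yaw": 7.64,"jaw": 1}
    - {"tx": 0,"ty": 0.0048,"tz": 0.0003,"yaw": 7.64,"jaw": 1}
    - {"tx": 0,"ty": 0.0048,"tz": 0.0003,"yaw": 7.64,"jaw": 1}
    - {"tx": 0,"ty": 0.0048,"tz": 0.0003,"yaw": 7.64,"jaw": 1}
    - {"tx": 0,"ty": 0,"tz": 0,"yaw": 0,"jaw": 1}
    - {"tx": 0,"ty": 0,"tz": 0,"yaw": 0,"jaw": 1}

```text
t: 6.85
tcp_pos: [0.6069, -0.1727, 0.1042]
tcp_rot: [-2.052, 1.566, 0.217]
force: [2.6, 2.9, 6.4]
gripper_width: 0.131
```

```bash
python3 - <<'E'
from h import *; from station import sensors,cams; import pickle
s=sensors.observe(); print(s["t"],s["tcp_pos"],s["force"],s["gripper_width"],s["q"])
C=np.array([.5838,-.1473]); v=s["tcp_pos"][:2]-C; print(np.hypot(*v),(1.928-np.arctan2(v[1],v[0]))/.4)
t,M=td(s,[.6099,-.1240,.103]); print("y az",np.arctan2(M[1,1],M[0,1]))
c=cams.get_image("wrist"); cv2.imwrite("pics/w4.png",c["pixels"][:,:,::-1])
E
```

```text
6.85 [ 0.60689328 -0.17272032  0.10419302] [2.6331939  2.92591027 6.37095161] 0.13100481661906 [-0.38898537  0.45632638  1.5839448   0.00300989  1.09745855  2.05290164]
0.03434373991711033 6.903320257732336
y az -2.4432493894687863
```

View pics/w4.png

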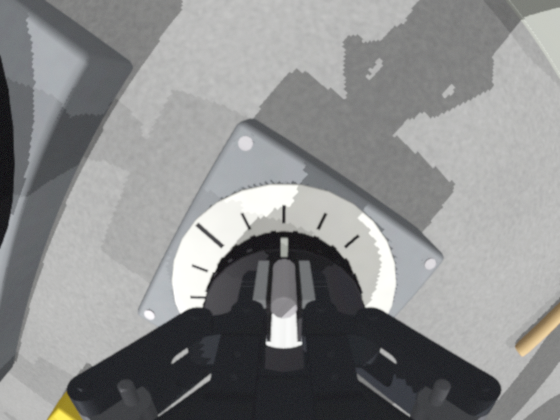

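The pointer at (284,245) lines up with the second tick (284,213) past the long 5 tick (210,235). I'll release, rise and check again.

>>> drive_tool:
  rows:
    - {"tx": 0,"ty": 0,"tz": 0,"yaw": 0,"jaw": -0.2}
    - {"tx": 0,"ty": 0,"tz": 0,"yaw": 0,"jaw": -0.2}
    - {"tx": 0,"ty": 0,"tz": 0,"yaw": 0,"jaw": -0.2}
    - {"tx": 0,"ty": 0,"tz": 0,"yaw": 0,"jaw": -0.2}
    - {"tx": -0.04,"ty": 0,"tz": 0,"yaw": 0,"jaw": -0.2}
    - {"tx": -0.06,"ty": 0,"tz": 0,"yaw": 0,"jaw": -0.2}
    - {"tx": -0.04,"ty": 0,"tz": 0,"yaw": 0,"jaw": -0.2}
    - {"tx": 0,"ty": 0,"tz": 0,"yaw": 0,"jaw": -0.2}

```text
t: 7.9
tcp_pos: [0.607, -0.1744, 0.2465]
tcp_rot: [-2.675, 1.562, -0.405]
force: [-0.3, 0.5, 0.1]
gripper_width: 0.603
```

```bash
python3 - <<'E'
from h import *; from station import sensors,cams; import pickle
s=sensors.observe(); print(s["t"],s["tcp_pos"],s["force"],s["gripper_width"],s["q"])
c=cams.get_image("wrist"); pickle.dump(c,open("w5.pkl","wb"));cv2.imwrite("pics/w5.png",c["pixels"][:,:,::-1])
print(wpr(c,[.5838,-.1473,.06]))
for k in (6.5,7,7.5):
    a=1.928-.4*k; print(k,wpr(c,[.5838+.035*np.cos(a),-.1473+.035*np.sin(a),.122]))
E
```

```text
7.9 [ 0.6069988  -0.17440638  0.24654765] [-0.33604944  0.47487894  0.06673589] 0.6025048433719213 [-3.89826094e-01  3.54889767e-01  1.37715689e+00 -1.29998714e-04
  1.40109993e+00  2.05268521e+00]
(np.float64(283.16618507865974), np.float64(222.49105396553253))
6.5 (np.float64(274.5575391316471), np.float64(209.2874285834252))
7 (np.float64(282.9114865130161), np.float64(208.50707099249476))
7.5 (np.float64(291.2657415988216), np.float64(209.3263675493104))
```

View pics/w5.png

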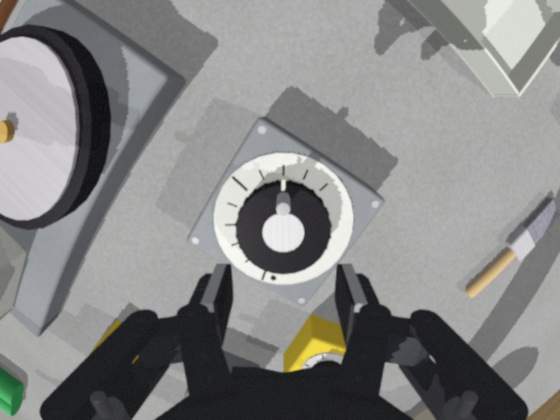

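Pin at (283,209) and the pointer match value 7 after release. Now to the grey switch.

>>> drive_tool:
  rows:
    - {"tx": 0,"ty": 0,"tz": 0,"yaw": -10.4,"jaw": -0.4}
    - {"tx": 0,"ty": 0,"tz": 0,"yaw": -10.4,"jaw": -0.4}
    - {"tx": 0,"ty": 0,"tz": 0,"yaw": -10.4,"jaw": -0.4}
    - {"tx": 0,"ty": 0,"tz": 0,"yaw": -10.4,"jaw": -0.4}
    - {"tx": 0,"ty": 0,"tz": 0,"yaw": -10.4,"jaw": -0.4}
    - {"tx": 0,"ty": 0,"tz": 0,"yaw": -10.4,"jaw": -0.4}
    - {"tx": 0,"ty": -0.0405,"tz": 0.0076,"yaw": 0,"jaw": -0.4}
    - {"tx": 0,"ty": -0.0405,"tz": 0.0076,"yaw": 0,"jaw": -0.4}
    - {"tx": 0,"ty": -0.0405,"tz": 0.0076,"yaw": 0,"jaw": -0.4}
    - {"tx": 0,"ty": -0.0405,"tz": 0.0076,"yaw": 0,"jaw": -0.4}
    - {"tx": 0,"ty": -0.0405,"tz": 0.0076,"yaw": 0,"jaw": -0.4}
    - {"tx": 0,"ty": -0.0405,"tz": 0.0076,"yaw": 0,"jaw": -0.4}
    - {"tx": 0,"ty": -0.0405,"tz": 0.0076,"yaw": 0,"jaw": -0.4}
    - {"tx": 0,"ty": -0.0405,"tz": 0.0076,"yaw": 0,"jaw": -0.4}
    - {"tx": 0,"ty": 0,"tz": 0,"yaw": 0,"jaw": -0.4}
    - {"tx": 0,"ty": 0,"tz": 0,"yaw": 0,"jaw": -0.4}

```text
t: 9.95
tcp_pos: [0.4754, 0.1293, 0.241]
tcp_rot: [0.262, 1.568, -2.661]
force: [-0.9, -0.6, -0.0]
gripper_width: 0.701
```

```bash
python3 - <<'E'
from h import *; from station import sensors,cams; import pickle
s=sensors.observe(); print(s["t"],s["tcp_pos"],s["gripper_width"],s["q"])
t,M=td(s,[.4783,.1290,.087]); print(t,"y az",np.arctan2(M[1,1],M[0,1]))
c=cams.get_image("wrist"); pickle.dump(c,open("w6.pkl","wb"));i=c["pixels"][:,:,::-1];cv2.imwrite("pics/w6.png",i)
for p in ([.4783,.129,.06],[.4783,.129,.099]): print(wpr(c,p))
sc=pickle.load(open("c0.pkl","rb"))["scene"]
print("yellow",bp(sc,289,207,.06),bp(sc,315,302,.06))
cv2.imwrite("pics/w6c.png",cv2.resize(i[130:280,200:400],(800,600),interpolation=cv2.INTER_CUBIC))
E
```

```text
9.95 [0.47536954 0.12930755 0.2410318 ] 0.7008088986015153 [ 1.24844475e-01  1.53481746e-01  1.67205845e+00 -8.53239632e-04
  1.31827835e+00  1.47792271e+00]
[ 0.15402553  0.00083904 -0.00314784] y az -1.3528634328277795
(np.float64(283.9700147261114), np.float64(185.32316703296996))
(np.float64(284.06199697107644), np.float64(196.14884027185727))
yellow [ 0.39764108 -0.0121869   0.06      ] [0.62966086 0.21721359 0.06      ]
```

View pics/w6.png

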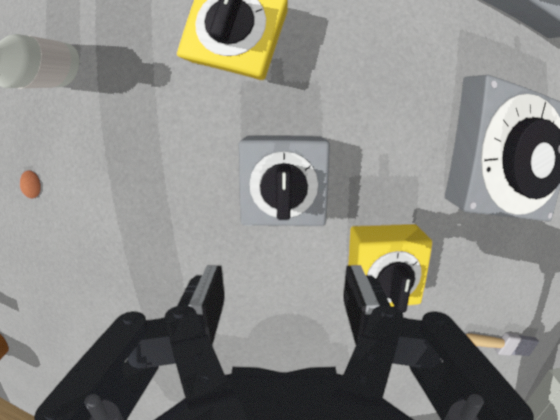

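View pics/w6c.png

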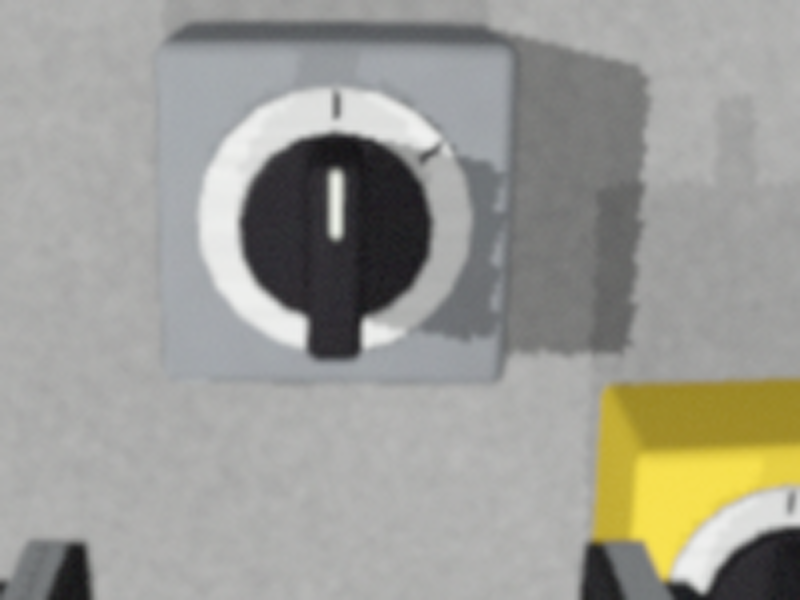

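Plate centre at (284,186) matches the prediction, and the wing is upright between the pads. The yellow boxes are clear. I'll descend and grip.

>>> drive_tool:
  rows:
    - {"tx": 0.05,"ty": 0.001,"tz": -0.003,"yaw": 0,"jaw": -0.2}
    - {"tx": 0.05,"ty": 0,"tz": 0,"yaw": 0,"jaw": -0.2}
    - {"tx": 0.03,"ty": 0,"tz": 0,"yaw": 0,"jaw": -0.2}
    - {"tx": 0.022,"ty": 0,"tz": 0,"yaw": 0,"jaw": -0.2}
    - {"tx": 0,"ty": 0,"tz": 0,"yaw": 0,"jaw": -0.2}
    - {"tx": 0,"ty": 0,"tz": 0,"yaw": 0,"jaw": 1}
    - {"tx": 0,"ty": 0,"tz": 0,"yaw": 0,"jaw": 1}
    - {"tx": 0,"ty": 0,"tz": 0,"yaw": 0,"jaw": 1}
    - {"tx": 0,"ty": 0,"tz": 0,"yaw": 0,"jaw": 1}
    - {"tx": 0,"ty": 0,"tz": 0,"yaw": 0,"jaw": 1}
    - {"tx": 0,"ty": 0,"tz": 0,"yaw": 0,"jaw": 1}
  newtons: 40

```text
t: 11.38
tcp_pos: [0.4798, 0.1302, 0.0916]
tcp_rot: [-2.813, 1.568, 0.546]
force: [-0.7, 4.4, 6.1]
gripper_width: 0.141
```

```bash
python3 - <<'E'
from h import *; from station import sensors,cams; import pickle
s=sensors.observe(); print(s["t"],s["tcp_pos"],s["force"],s["torque"],s["gripper_width"],s["q"])
t,M=td(s,[.4783,.1290,.087]); print(t,"y az",np.arctan2(M[1,1],M[0,1]))
c=cams.get_image("wrist");i=c["pixels"][:,:,::-1];cv2.imwrite("pics/w7.png",i)
E
```

```text
11.375 [0.47978095 0.1301935  0.09155502] [-0.6878185   4.35073817  6.12073457] [ 0.60449886  0.15580222 -0.23524005] 0.14093124890891226 [1.24039229e-01 2.96183276e-01 1.89524929e+00 1.51231134e-03
 9.47421865e-01 1.47729804e+00]
[0.00454934 0.00085166 0.00171582] y az -1.3541386118333527
```

View pics/w7.png

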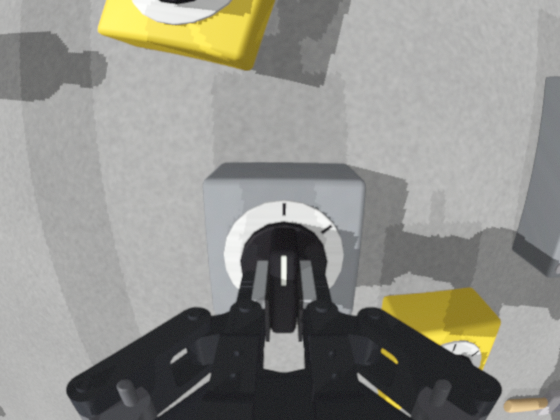

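>>> drive_tool:
  rows:
    - {"tx": 0,"ty": 0,"tz": 0,"yaw": 8,"jaw": 1}
    - {"tx": 0,"ty": 0,"tz": 0,"yaw": 8,"jaw": 1}
    - {"tx": 0,"ty": 0,"tz": 0,"yaw": 8,"jaw": 1}
    - {"tx": 0,"ty": 0,"tz": 0,"yaw": 8,"jaw": 1}
    - {"tx": 0,"ty": 0,"tz": 0,"yaw": 8,"jaw": 1}
    - {"tx": 0,"ty": 0,"tz": 0,"yaw": 8,"jaw": 1}
    - {"tx": 0,"ty": 0,"tz": 0,"yaw": 0,"jaw": 1}
    - {"tx": 0,"ty": 0,"tz": 0,"yaw": 0,"jaw": 1}

```text
t: 12.42
tcp_pos: [0.4797, 0.13, 0.0915]
tcp_rot: [-2.188, 1.568, 0.334]
force: [-0.6, 3.3, 6.4]
gripper_width: 0.142
```

```bash
python3 - <<'E'
from h import *; from station import sensors
s=sensors.observe(); print(s["t"],s["tcp_pos"],s["force"],s["torque"],s["gripper_width"],s["q"][5],s["effort"][5])
t,M=td(s,[.4783,.1290,.087]); print("y az",np.arctan2(M[1,1],M[0,1]))
E
```

```text
12.425 [0.47967464 0.12997111 0.0915336 ] [-0.59405942  3.31056494  6.41347744] [0.47706886 0.27573275 0.1162978 ] 0.14218262953364735 2.3140174218621854 0.13766514603048563
y az -2.190244820479813
```

Turned 0.836 rad so far. I'll continue in small steps past 0.9, up against the stop.

>>> drive_tool:
  rows:
    - {"tx": 0,"ty": 0,"tz": 0,"yaw": 2,"jaw": 1}
    - {"tx": 0,"ty": 0,"tz": 0,"yaw": 2,"jaw": 1}
    - {"tx": 0,"ty": 0,"tz": 0,"yaw": 1.5,"jaw": 1}
    - {"tx": 0,"ty": 0,"tz": 0,"yaw": 1,"jaw": 1}
    - {"tx": 0,"ty": 0,"tz": 0,"yaw": 0,"jaw": 1}
    - {"tx": 0,"ty": 0,"tz": 0,"yaw": 0,"jaw": 1}

```text
t: 13.18
tcp_pos: [0.4797, 0.13, 0.0916]
tcp_rot: [-2.33, 1.568, 0.082]
force: [-1.6, 4.1, 6.8]
gripper_width: 0.139
```

```bash
python3 - <<'E'
from h import *; from station import sensors,cams
s=sensors.observe(); print(s["t"],s["tcp_pos"],s["force"],s["torque"],s["gripper_width"],s["q"][5],s["effort"][5])
t,M=td(s,[.4783,.1290,.087]); print("y az",np.arctan2(M[1,1],M[0,1]))
c=cams.get_image("wrist");i=c["pixels"][:,:,::-1];cv2.imwrite("pics/w8.png",i)
E
```

```text
13.175 [0.47965674 0.12999938 0.09155251] [-1.56835601  4.11131366  6.76698117] [0.62842067 0.33728321 1.15001353] 0.13853289044778444 2.4249354480936116 1.0764418914914131
y az -2.3002225466787576
```

View pics/w8.png

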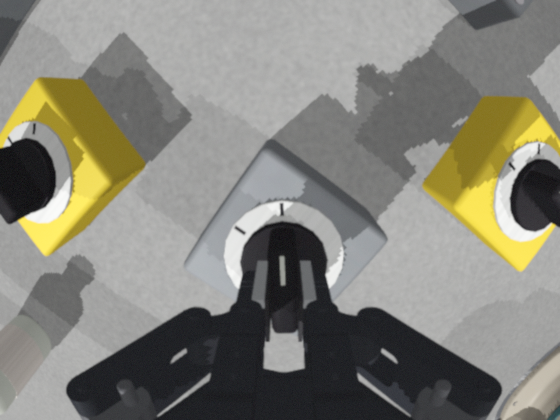

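The torque jumped from 0.12 to 1.15 N m and the wing mark points at the end tick (282,210), so the stop is reached. I'll release it.

>>> drive_tool:
  rows:
    - {"tx": 0,"ty": 0,"tz": 0,"yaw": 0,"jaw": -0.8}
    - {"tx": 0,"ty": 0,"tz": 0,"yaw": 0,"jaw": -0.8}
    - {"tx": 0,"ty": 0,"tz": 0,"yaw": 0,"jaw": -0.8}
    - {"tx": 0,"ty": 0,"tz": 0,"yaw": 0,"jaw": -0.8}
    - {"tx": 0,"ty": 0,"tz": 0,"yaw": 0,"jaw": -0.8}
    - {"tx": 0,"ty": 0,"tz": 0,"yaw": 0,"jaw": -0.8}
    - {"tx": -0.03,"ty": 0,"tz": 0,"yaw": 0,"jaw": -0.8}
    - {"tx": -0.05,"ty": 0,"tz": 0,"yaw": 0,"jaw": -0.8}
    - {"tx": -0.06,"ty": 0,"tz": 0,"yaw": 0,"jaw": -0.8}
    - {"tx": -0.06,"ty": 0,"tz": 0,"yaw": 0,"jaw": -0.8}
    - {"tx": 0,"ty": 0,"tz": 0,"yaw": -10,"jaw": -0.8}
    - {"tx": 0,"ty": 0,"tz": 0,"yaw": -10,"jaw": -0.8}
    - {"tx": 0,"ty": 0,"tz": 0,"yaw": -10,"jaw": -0.8}
    - {"tx": 0,"ty": 0,"tz": 0,"yaw": -10,"jaw": -0.8}
    - {"tx": 0,"ty": 0,"tz": 0,"yaw": 0,"jaw": -0.8}
    - {"tx": 0,"ty": 0,"tz": 0,"yaw": 0,"jaw": -0.8}

```text
t: 15.22
tcp_pos: [0.4789, 0.1293, 0.2902]
tcp_rot: [1.054, 1.571, -2.125]
force: [0.4, -0.1, -0.5]
gripper_width: 0.9
```

```bash
python3 - <<'E'
from h import *; from station import sensors,cams
s=sensors.observe(); print(s["t"],s["tcp_pos"],s["force"],s["gripper_width"])
c=cams.get_image("wrist");i=c["pixels"][:,:,::-1];cv2.imwrite("pics/w9.png",i)
for k in (6.5,7,7.5):
    a=1.928-.4*k; print(k,wpr(c,[.5838+.035*np.cos(a),-.1473+.035*np.sin(a),.122]))
c=cams.get_image("scene");i=c["pixels"][:,:,::-1];cv2.imwrite("pics/s9.png",cv2.resize(i[130:400,80:440],(800,600)))
E
```

```text
15.225 [0.47892251 0.12932951 0.29022559] [ 0.43059045 -0.06472097 -0.48364767] 0.8998322351400972
6.5 (np.float64(540.817899546358), np.float64(75.8001779816486))
7 (np.float64(543.655922082143), np.float64(80.57315178948562))
7.5 (np.float64(545.8261818723188), np.float64(85.925356306769))
```

View pics/w9.png

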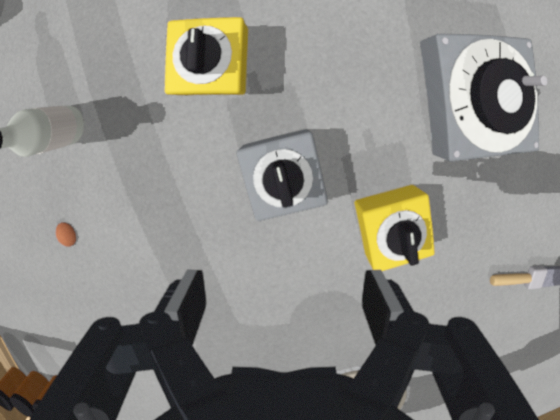

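View pics/s9.png

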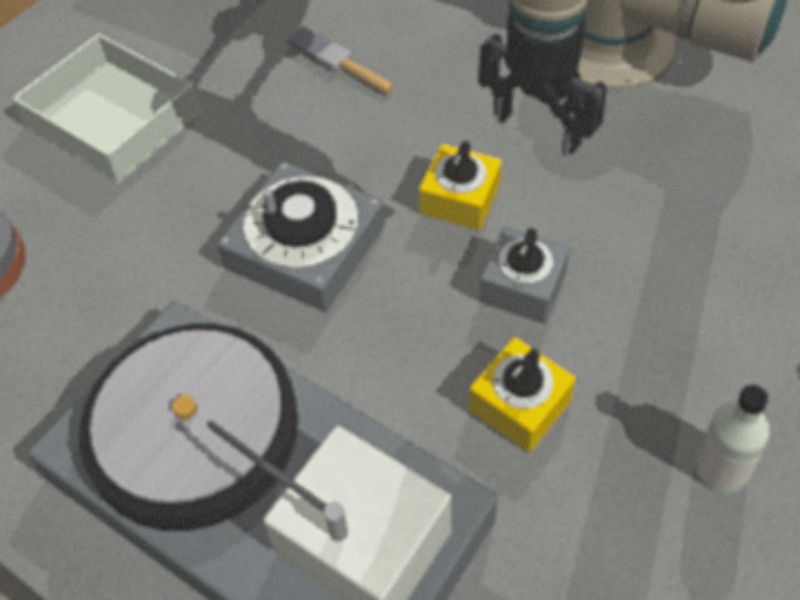

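The wing of the grey switch at (284,183) is back in line with its box. The pin at about (543,80) matches 7, and the arm is clear.

```bash
python3 -c "
from station import finish_job
print(finish_job())"
```

```text
the job is handed in; nothing more can be done
None
```

I set the regulator sleeve to 7, then twisted the grey start switch to its stop and let it spring back. I handed the job in at about 15 s.

- **Sleeve:** It started at 3. I gripped the pin, swung it clockwise about the sleeve's axis and let go. After release the pointer stood at the second tick past the long 5 tick, and the pin position matched value 7. It still matched 7 in the last wrist picture. While I still held the pin, the arm's own reading gave 6.9, within measuring error.
- **Start switch:** I twisted the wing knob only after that check. At the stop the wrist torque jumped from 0.12 to 1.15 N m and the wing mark pointed at the end tick. After I opened the jaws, the wing was back in line with its box.
- **Everything else:** I did not touch the yellow look-alikes, tray, bottle, stone or brush. The arm ended about 0.2 m above the switch with forces near zero. No check failed.

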